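# Slide the bottle carrier home into its bench bay

### The job

Slide the heavy, top-heavy bottle carrier across the bench into its parking bay, until it stands square between the two steel guide strips with its base gently brought fully home against the back stop, not rammed into it. Push it only on its blue base tub, low near the bench, so that it slides upright without rocking or being lifted; do not touch the glass bottles or the handle frame above the tub. Leave the jar, the screw cap and the beaker where they stand.

Things in the scene. Friction and masses are not known exactly. Their poses are not given: they have to be found in the camera images.
- crate: Two-bottle lab carrier, loose, 135 (x) x 180 (y) x 260 (z) mm, about 1.3 kg (+-20 %), weight well forward. Lower part: closed, slippery blue tub, a plain block 135 x 180 mm, upright faces, flat top, 85 mm high including 4 mm rubber feet (front pair set back 27 mm). Origin: centre of the underside, z up; +x goes into the bay first; the tub's -x part is a bare ledge 45 mm deep.
- push_face (a point): Point on the middle of the tub's -x face (180 mm wide, upright, flat, 67.5 mm from the crate's origin), 25 mm above the bench; same axes as the crate. Good place to push towards crate +x. Sliding takes roughly 7 to 18 N; pushed higher than about 50 mm above the bench the carrier may rock and tip forwards.
- bottles: What is fixed rigidly on the tub, from 85 mm up; not to be touched. At crate x = +17.5 mm: two amber bottles (80 mm across, red caps, top 224 mm up, at y = +-42 mm), two blue end posts (30 mm in x, 6 mm thick, at y = +-87 mm), black handle bar 18 mm thick, 251 mm up, along y. Nothing of it lies closer than 45 mm to the tub's -x face. Origin and axes are the crate's.
- bay: Steel parking bay fixed to the bench; place and heading vary. Origin on the bench, middle of a flat yellow-edged grey rectangle 135 x 180 mm; +x points in to the back stop. A crate that is home has its origin and axes on the bay's. At the start the crate stands 120 to 155 mm before it (-x), up to 20 mm sideways, turned up to 0.15 rad.
- back_stop (a point): Middle of the back stop's face, 67.5 mm from the bay's origin along bay +x, 30 mm up. The stop is a steel wall 230 mm wide (y), 14 mm thick, 60 mm high. Axes are the bay's.
- bay_mouth (a point): Middle of the bay's open mouth on the bench, at bay x = -34 mm. Guide strips 26 mm high, 10 mm thick: straight from x = -12 to +67 mm with inner faces at y = +-101 mm (11 mm play each side of the crate), flared outwards by 0.5 rad from x = -12 to -34 mm, mouth about 225 mm wide. No sill or floor plate; a crate that is home sticks out 33 mm. Axes are the bay's.
- jar: White plastic jar with white lid, 60 mm across, 95 mm high, loose, to the left (+y) of the bay. Origin at the centre of its underside. Leave it alone.
- cap: Blue screw cap, 44 mm across, 24 mm high, loose, right (-y) of the crate. Origin at the centre of its underside. Leave it alone.
- beaker: White beaker, 64 mm across, 85 mm high, loose, right (-y) of the bay. Origin at the centre of its underside. Leave it alone.
Not all that is in view belongs to the job. Leave any green look-alike of the crate alone.

How it is judged (in metres and radians):
At the end, for the whole second after the job is handed in: The crate stands upright and at rest on the bench in the bay: its base within 6 mm of the back stop, between the guide strips (within 16 mm of the middle), square to the bay within 0.06 rad (x of crate in the frame of bay between -0.006 and 0.005 m and y of crate in the frame of bay between -0.016 and 0.016 m and angle between the x axis of crate and the x axis of bay, either way round below 0.06 rad and angle between crate's own z axis and vertical below 0.03 rad and height (world z) of crate below 0.004 m and linear speed of crate below 0.01 m/s); the robot touches nothing.
It fails at once if the carrier rocked or tipped (leaned more than 0.10 rad) (angle between crate's own z axis and vertical above 0.1 rad).
It fails at once if the carrier was lifted off the bench (more than 10 mm) (height (world z) of crate above 0.01 m).
It fails at once if the robot touched the bottles or the handle frame (more than 1 N) (contact force between any of the fingers, the arm and bottles above 1 N).
It fails at once if the jar, the cap or the beaker was disturbed (moved more than 15 mm) (distance of any of jar, cap, beaker from where it was at the start of the episode above 0.015 m).
It fails at once if the carrier was rammed into the bay (pressed on it with more than 45 N) (contact force between crate and bay above 45 N).
It also fails if it takes over 54 s, if anything falls off the work surface, if the arm or the gripper's body presses on something with over 40 N, if the wrist force passes 120 N, or if a joint passes its speed limit or range.

### The arm

A 7-joint arm with a two-finger parallel gripper is mounted at the origin on the work surface. World frame = base frame: x ahead of the robot, y to its left, z up, the work surface at z = 0. Lengths are in mm, angles in rad, forces in N, time in s.
With the tool pointing down it reaches from about 400 to 875 mm from the base axis. Payload 4.4 kg.
Tool frame: the origin (TCP) lies at the very end of the fingers, on their centre line; the grasp point (between the pads) lies 19 mm behind it (ctrl.grasp_offset is the distance from the TCP to the grasp point, in mm); z points along the fingers, y is the line along which they close (so a half turn about z gives the same grasp; the last joint's range is limited). The gripper opens to 85 mm and grips with 20 to 120 N. Pads are 22 mm wide; open, the fingers measure 114 mm over their backs; the gripper's body (76 mm by 85 mm) begins 54 mm behind the grasp point. The pads swing forward as they close: fully open they stand 13 mm farther back than shut.
Start: joints at [1.15, 0.628, 0.038, 1.517, -0.027, 0.996, -0.02], TCP at [225.84, -609.52, 231.313] pointing down, gripper open.
Joint ranges: [-3.06, 3.06], [-0.37, 2.12], [-1.25, 1.32], [0.18, 2.47], [-1.1, 4.24], [0.23, 1.98], [-2.94, 2.94]. Speed limits (rad/s): [2.57, 2.57, 3.14, 3.14, 3.14, 3.14, 3.14].

### API

Orientations are given as [roll, pitch, yaw] about the fixed x, y, z axes, in that order (R = Rz(yaw) Ry(pitch) Rx(roll)).
In Python, from cell import status, cams, ctrl gives the robot as it stands.
- The arm moves only by the tool move_arm, never from a script. Its argument "plan" is a list of rows, each a list of 3 entries, a list of its own where there are three numbers: the shift along the world's x, y, z in mm, then the turn, a rotation vector about the world's x, y, z in degrees, then the opening, from 0 (shut) to 1 (fully open). In form: [[[x, y, z], [wx, wy, wz], gripper], ...]. A call has 1 to 10 rows; each row shifts and turns the commanded pose from where the row before left it; what a row does not reach is not made up. A row lasts 1/8 s, in which the tool goes at most 62.5 mm and 10.7 degrees, less where a joint would pass 70% of its speed; a pose out of reach is approached as far as the arm can. A call with a gripper value outside its range is refused whole. The fingers move at their own pace and stop on an object; the grip force is fixed at half the most. Time passes only in rows, so rows that do not move let the fingers close. It gives the time, the measured TCP pose, the force, the opening and the grip force at its end, in the units of the state.
- status.read_state(): the state, without advancing time (a new reading comes with each control period).
- cams.get_image(name): name is "side" or "top"; returns the picture (420x560x3 uint8, blue, green, red); there is no depth.
- cams.camera_params(name): a dict with "K" (3x3 intrinsics, pixels), "pose" (4x4, takes a point from camera to world coordinates). Camera axes: x right, y down, z forward; pixel columns grow to the right and rows downward; lengths in mm; the calibration is good to about 2 mm. A picture is of the moment at which its call begins. camera_params takes no time and is no camera call.
- ctrl.finish_job(): hands the job in; it is judged then, once.
The state is a dict: "clock": time; "qpos": joint angles; "qd": joint speeds; "tau": joint torques, N m; "eef_pos": TCP position; "tool_rot": TCP orientation; "force": force on the tool from outside, world axes, zero at the start; "torque": the same for the moment, N m; "width": finger opening in mm; "gripper_force": force on a finger pad.
Only numpy, scipy, OpenCV 4.12 (cv2) and the standard library are available. Lean on these libraries where they do the work, as an engineer would, in place of code of your own. Each camera call takes 0.05 s, during which the arm holds its last target. There are 200 camera calls.

## Working session

There is one attempt and no reset: what is moved stays moved. The work goes in short steps, Python scripts to look and compute and a tool call to move; the robot and the scene stay as the last step left them, time stands still between calls to the robot, and variables do not carry over. Pictures are saved under pics/ and viewed, at most 10 in all, crops included, and the job is handed in when it is done.

Besides the shell and the picture viewer there is one more tool, called after "Emit:" as name(argument=value, ...), one argument or row to a line, values as JSON. move_arm: Moves the arm, as the interface text tells. Its arguments: {"type":"object","properties":{"plan":{"type":"array","items":{"type":"array"}}},"required":["plan"]}

```bash
mkdir -p pics; ls
python3 - <<'E'
from cell import status,cams,ctrl
import cv2,numpy as np
for n in("top","side"):
    cv2.imwrite(f"pics/{n}0.png",cams.get_image(n)); p=cams.camera_params(n)
    print(n,np.round(p["K"],1).tolist(),np.round(p["pose"],3).tolist())
s=status.read_state();print(s["clock"],s["eef_pos"],s["tool_rot"],s["force"],s["width"])
E
```

```text
pics
top [[386.3, 0.0, 275.2], [0.0, 386.3, 212.4], [0.0, 0.0, 1.0]] [[0.015, -0.998, 0.067, 528.483], [-1.0, -0.014, 0.011, 40.946], [-0.01, -0.067, -0.998, 851.483], [0.0, 0.0, 0.0, 1.0]]
side [[455.1, 0.0, 283.0], [0.0, 455.1, 208.3], [0.0, 0.0, 1.0]] [[0.905, -0.308, 0.294, 331.461], [-0.426, -0.68, 0.597, -471.323], [0.016, -0.665, -0.746, 710.175], [0.0, 0.0, 0.0, 1.0]]
0.1 [ 225.61103103 -608.98277939  230.48645853] [-3.13987555e+00  8.47131359e-05  3.54790420e-01] [-0.68154874 -0.42314948  0.23582492] 85.44101457612383
```

View pics/top0.png

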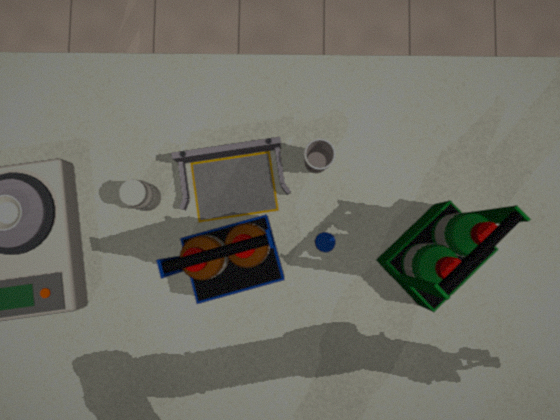

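View pics/side0.png

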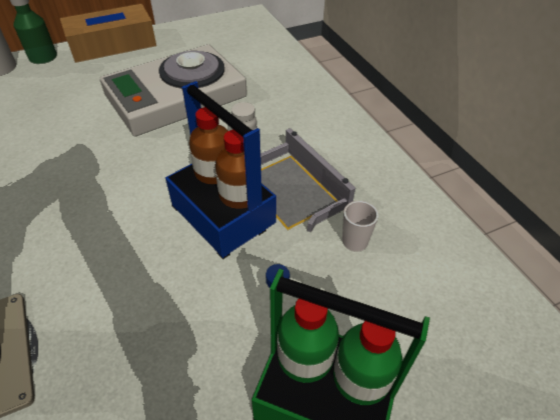

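The blue carrier (tub at about (190–284, 216–303) in top) fits the description. The green carrier at about (450,255) is the look-alike. The bay's yellow rectangle is at (190–278, 152–220), the jar at (137,193), the cap at (325,242) and the beaker at (318,155). I'll confirm this in an enlarged crop.

Run:
```python
import cv2,numpy as np
im=cv2.imread("pics/top0.png")
c=cv2.resize(im[125:315,150:350],None,fx=3,fy=3,interpolation=cv2.INTER_CUBIC)
cv2.imwrite("pics/crop0.png",cv2.convertScaleAbs(c,alpha=1.4))
h=cv2.cvtColor(im,cv2.COLOR_BGR2HSV)
m=cv2.inRange(h,(20,90,80),(35,255,255));m[:, :185]=0;m[:,285:]=0;m[:145]=0;m[225:]=0
p=cv2.findNonZero(m);print(len(p),cv2.boxPoints(cv2.minAreaRect(p)))
```

```text
727 [[188.98535 161.90219]
 [269.81665 149.7775 ]
 [278.90466 210.36429]
 [198.07336 222.48898]]
```

View pics/crop0.png

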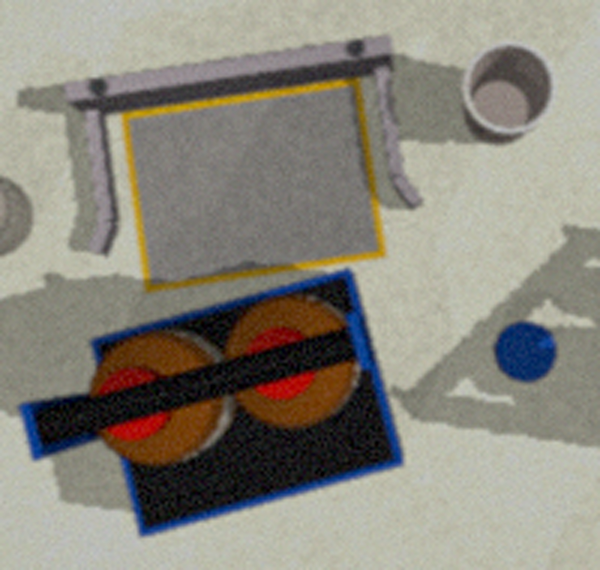

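The crop confirms it: blue tub with two amber bottles. Its top corners (crop px) are rear-left (140,534), rear-right (403,463), front-right (350,270) and front-left (93,342). The yellow corners are (123,113), (358,80), (386,255) and (147,291).

```bash
cat > h.py <<'E'
from cell import status,cams,ctrl
import numpy as np,cv2
from scipy.optimize import least_squares
def proj(P,n="top"):
    p=cams.camera_params(n);T=np.linalg.inv(p["pose"]);q=T[:3,:3]@np.array(P,float).T+T[:3,3:]
    u=p["K"]@q;return (u[:2]/u[2]).T
C=np.array([[67.5,90],[67.5,-90],[-67.5,-90],[-67.5,90]]) # FL FR RR RL
def rect(v,z):
    c,s=np.cos(v[2]),np.sin(v[2]);return np.c_[C@np.array([[c,s],[-s,c]])+v[:2],np.full(4,z)]
def fit(px,z,n="top",x0=(600,50,0)):
    r=least_squares(lambda v:(proj(rect(v,z),n)-px).ravel(),x0,x_scale=[100,100,1]);return r.x,np.sqrt(np.mean(r.fun**2))
def rel(c,b):
    d=c[:2]-b[:2];k,s=np.cos(b[2]),np.sin(b[2]);return np.array([k*d[0]+s*d[1],-s*d[0]+k*d[1],c[2]-b[2]])
def ground(u,v,z,n="top"):
    p=cams.camera_params(n);d=p["pose"][:3,:3]@np.linalg.inv(p["K"])@[u,v,1];o=p["pose"][:3,3];return o+d*(z-o[2])/d[2]
E
python3 - <<'E'
from h import *
f=lambda a:(np.array(a,float)+.5)/3-.5+[150,125]
b,e=fit(f([[123,113],[358,80],[386,255],[147,291]]),0);c,e2=fit(f([[93,342],[350,270],[403,463],[140,534]]),85)
print(np.round(b,3),e,np.round(c,3),e2,np.round(rel(c,b),3))
print(np.round(rect(c,0),0).tolist(),ground(325,242,24),ground(318,150,85),ground(132,193,95))
# side-view reprojection for check
print(proj(rect(c,85),"side").round().tolist(),proj(rect(b,0),"side").round().tolist())
E
```

```text
[6.42548e+02 1.42561e+02 1.62000e-01] 0.5574938169374911 [4.87073e+02 1.33848e+02 2.81000e-01] 0.9708106172812249 [-1.54844e+02  1.64810e+01  1.19000e-01]
[[527.0, 239.0, 0.0], [577.0, 66.0, 0.0], [447.0, 29.0, 0.0], [397.0, 202.0, 0.0]] [521.88346976 -56.96034111  24.        ] [706.3704969  -34.54728397  85.        ] [613.33089345 333.05378458  95.        ]
[[218.0, 147.0], [274.0, 195.0], [216.0, 231.0], [161.0, 177.0]] [[289.0, 155.0], [337.0, 202.0], [285.0, 230.0], [239.0, 177.0]]
```

Run:
```python
import cv2
im=cv2.imread("pics/side0.png")
c=cv2.resize(im[115:265,150:360],None,fx=3,fy=3,interpolation=cv2.INTER_CUBIC)
cv2.imwrite("pics/crop1.png",cv2.convertScaleAbs(c,alpha=1.6,beta=10))
```

```text
(no output)
```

View pics/crop1.png

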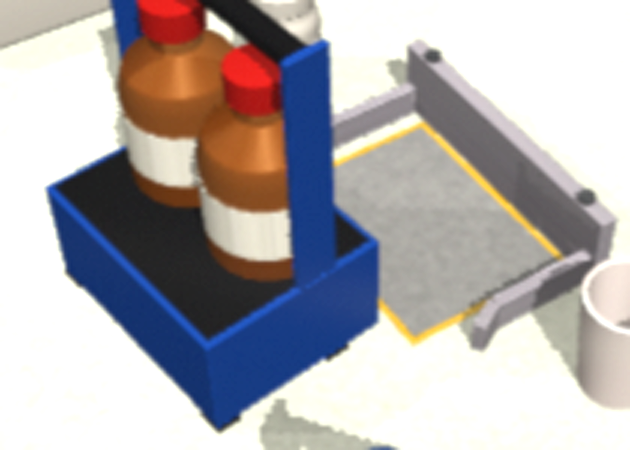

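The side crop shows the tub top's rear-left corner at (50,188), rear-right at (208,346) and front-right at (377,241). The yellow front-left corner is at (424,123) and rear-right at (414,341). I'll fit both views jointly.

```bash
cat >> h.py <<'E'
def fit2(pt,it,ps,is_,z,x0=(600,100,.2)):
    g=lambda v:np.r_[(proj(rect(v,z))[it]-pt).ravel(),(proj(rect(v,z),"side")[is_]-ps).ravel()]
    r=least_squares(g,x0,x_scale=[100,100,1]);return r.x,r.fun.reshape(-1,2).round(1).tolist()
E
python3 - <<'E'
from h import *
f=lambda a,o:(np.array(a,float)+.5)/3-.5+o
t,s=[150,125],[150,115]
b,e=fit2(f([[123,113],[358,80],[386,255],[147,291]],t),[0,1,2,3],f([[424,123],[414,341]],s),[0,2],0)
c,e2=fit2(f([[93,342],[350,270],[403,463],[140,534]],t),[0,1,2,3],f([[50,188],[208,346],[377,241]],s),[3,2,1],85)
print(b.round(3),e,c.round(3),e2,rel(c,b).round(3))
pf=c[:2]-67.5*np.array([np.cos(c[2]),np.sin(c[2])]);print("push face",pf.round(1))
g=[ground(u,v,85).round() [:2].tolist() for u,v in[(378,262),(435,310),(452,202)]];print(g)
E
```

```text
[6.44447e+02 1.42100e+02 1.63000e-01] [[-0.4, -0.8], [1.0, -1.7], [0.6, -0.5], [-0.3, -0.4], [-1.6, -0.8], [-1.7, 1.4]] [4.89673e+02 1.33221e+02 2.85000e-01] [[-1.0, -2.3], [0.7, -2.5], [1.2, -0.8], [0.5, 0.2], [-3.6, -0.7], [-1.6, 1.1], [0.1, -0.3]] [-1.54157e+02  1.64170e+01  1.21000e-01]
push face [424.9 114.3]
[[485.0, -154.0], [394.0, -265.0], [605.0, -301.0]]
```

Emit:
move_arm(
  plan=[
    [[0,0,50],[0,0,0],1],
    [[0,0,50],[0,0,0],1],
    [[18,52,0],[0,0,0],1],
    [[18,52,0],[0,0,0],1],
    [[18,52,0],[0,0,0],1],
    [[18,52,0],[0,0,0],1],
    [[18,50,0],[0,0,-1],1],
    [[18,50,0],[0,0,-1],1],
    [[18,50,0],[0,0,-1],1],
    [[18,50,0],[0,0,-1],1],
  ],
)

```text
clock: 1.35
eef_pos: [370.0, -199.8, 331.2]
tool_rot: [3.142, -0.0, 0.284]
force: [0.8, 0.0, 0.1]
width: 85.5
gripper_force: 0.0
```

Emit:
move_arm(
  plan=[
    [[4,44,0],[0,0,0],1],
    [[4,44,0],[0,0,0],1],
    [[4,44,0],[0,0,0],1],
    [[4,44,0],[0,0,0],1],
    [[4,44,0],[0,0,0],1],
    [[4,44,0],[1.1,-3.9,0],1],
    [[4,44,0],[1.1,-3.9,0],1],
    [[2,-1,-50],[0,0,0],1],
    [[0,0,-50],[0,0,0],1],
    [[0,0,-50],[0,0,0],1],
  ],
)

```text
clock: 2.6
eef_pos: [399.9, 105.5, 180.2]
tool_rot: [3.141, -0.143, 0.285]
force: [0.8, -0.4, -1.0]
width: 85.5
gripper_force: 0.0
```

Emit:
move_arm(
  plan=[
    [[-2,2,-40],[0,0,0],1],
    [[0,0,-40],[0,0,0],1],
    [[0,0,-30],[0,0,0],1],
    [[0,0,-20],[0,0,0],1],
    [[0,0,-20],[0,0,0],1],
    [[0,0,-15],[0,0,0],1],
    [[0,0,0],[0,0,0],1],
  ],
)

```text
clock: 3.48
eef_pos: [404.7, 98.8, 67.4]
tool_rot: [3.118, -0.105, 0.286]
force: [-0.2, 0.4, -0.2]
width: 85.3
gripper_force: 0.0
```

Run:
```python
from h import *
a=cams.get_image("top");b=cams.get_image("side")
cv2.imwrite("pics/t1.png",a);cv2.imwrite("pics/s1.png",b)
k=lambda i,y,x:cv2.convertScaleAbs(cv2.resize(i[y:y+200,x:x+130],None,fx=3,fy=3,interpolation=cv2.INTER_CUBIC),alpha=1.4)
cv2.imwrite("pics/c2.png",np.hstack([k(a,200,160),k(b,100,120)]))
```

```text
(no output)
```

View pics/c2.png

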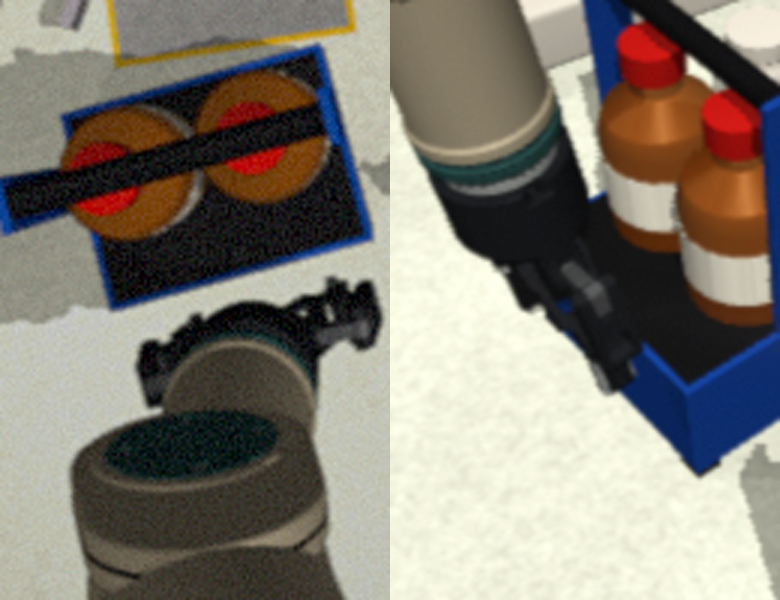

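The gripper sits behind the tub without touching it, but it stopped at z = 67 instead of 15, so the arm is at a limit. I'll check the joints.

Run:
```python
from h import *
s=status.read_state();print(s["clock"],s["qpos"].round(3) if hasattr(s["qpos"],"round") else s["qpos"],s["eef_pos"],s["tool_rot"])
```

```text
3.575 [-0.096  0.628 -0.335  2.374  1.314  0.233 -2.941] [404.4274723   98.80311138  68.07830782] [ 3.11824407 -0.1059929   0.287287  ]
```

Joints 6 and 7 are at their limits because of the tilt. I'll go back up, set the tool vertical and descend again.

Emit:
move_arm(
  plan=[
    [[0,0,40],[0,0,0],1],
    [[0,0,40],[0,0,0],1],
    [[0,4,40],[-0.2,3.1,0],1],
    [[0,4,30],[-0.2,3.1,0],1],
    [[0,0,0],[0,0,0],1],
  ],
)

```text
clock: 4.2
eef_pos: [408.5, 106.7, 211.5]
tool_rot: [3.139, -0.009, 0.283]
force: [-0.2, -1.7, -0.9]
width: 85.3
gripper_force: 0.0
```

Run:
```python
from h import *
s=status.read_state();print(s["clock"],s["qpos"].round(3),s["eef_pos"],s["tool_rot"])
```

```text
4.2 [ 0.308  0.446 -0.866  2.133  0.501  0.765 -2.168] [408.4505124  106.71279943 211.5016969 ] [ 3.1391649  -0.00945456  0.28349648]
```

```bash
cat > kin.py <<'E'
import numpy as np,itertools
from scipy.spatial.transform import Rotation as R
from scipy.optimize import least_squares
Q=np.array([[1.15,.628,.038,1.517,-.027,.996,-.02],[-.096,.628,-.335,2.374,1.314,.233,-2.941],[.308,.446,-.866,2.133,.501,.765,-2.168]])
P=np.array([[225.84,-609.52,231.3],[404.43,98.8,68.08],[408.45,106.71,211.5]])
E=np.array([[np.pi,0,.355],[3.11824,-.106,.2873],[3.13916,-.00945,.2835]])
def fk(q,p,s):
    H,L1,L2,L3,a,b,phi,a6,w=p[:9]
    z=lambda t:R.from_euler('z',t);y=lambda t:R.from_euler('y',t)
    r=z(s[0]*q[0]+w);o=np.array([0,0,H])
    r=r*y(q[1])*z(s[1]*q[2]);o=o+r.apply([a,0,L1])
    r=r*y(q[3])*z(s[2]*q[4]);o=o+r.apply([b,0,L2])
    r=r*y(q[5]);o=o+r.apply([a6,0,0]);r=r*z(s[3]*q[6]+phi);return o+r.apply([0,0,L3]),r
def res(p,s):
    o=[]
    for q,x,e in zip(Q,P,E):
        t,r=fk(q,p,s);o+=list(t-x)+list(500*(r.inv()*R.from_euler('xyz',e)).as_rotvec())
    return np.array(o)
if __name__=="__main__":
    for s in itertools.product([1,-1],repeat=4):
      for phi in(0,np.pi/2,-np.pi/2,np.pi):
        f=least_squares(res,[300,400,400,250,0,0,phi,0,0],args=(s,),x_scale=[100]*6+[1,100,1])
        if f.cost<3000:print(s,f.x.round(3).tolist(),f.cost)
E
python3 kin.py
```

```text
(-1, -1, -1, -1) [336.176, 569.393, 391.831, 356.123, -8.136, 2.973, 1.526, 4.896, -0.045] 6.03965894773088
(-1, -1, -1, -1) [336.176, 569.393, 391.831, 356.124, -8.136, 2.973, 1.526, 4.896, -0.045] 6.039658947684497
(-1, -1, -1, -1) [336.176, 569.393, 391.831, 356.123, -8.136, 2.973, 1.526, 4.896, -0.045] 6.0396589476496745
(-1, -1, -1, -1) [336.176, 569.393, 391.831, 356.124, -8.136, 2.973, 1.526, 4.896, -0.045] 6.03965894765732
```

```bash
cat >> kin.py <<'E'
PP=[336.176,569.393,391.831,356.123,-8.136,2.973,1.526,4.896,-.045];S=(-1,)*4
lo=np.array([-3.06,-.37,-1.25,.18,-1.1,.23,-2.94]);hi=np.array([3.06,2.12,1.32,2.47,4.24,1.98,2.94])
def ik(x,yaw,tilt,q0):
    T=R.from_euler('xyz',[np.pi,tilt,yaw])
    if abs(yaw)>2:T=R.from_euler('z',np.pi)*R.from_euler('xyz',[np.pi,tilt,yaw-np.pi])*1 if 0 else R.from_euler('xyz',[np.pi,tilt,yaw-np.pi])*R.from_euler('z',np.pi)
    def g(q):
        t,r=fk(q,PP,S);return np.r_[t-x,500*(r.inv()*T).as_rotvec(),.2*(q-q0)]
    f=least_squares(g,np.clip(q0,lo+1e-3,hi-1e-3),bounds=(lo,hi));return f.x,np.abs(g(f.x)[:6]).max()
E
python3 - <<'E'
from kin import *
rng=np.random.default_rng(0)
for yaw in(.285,.285+np.pi):
  for tilt in(.03,0,-.05,-.1,-.2,-.3):
    best={}
    for k in range(25):
        q,e=ik([405,108,15],yaw,tilt,rng.uniform(lo,hi))
        if e<2: best[tuple(q.round(1))]=e
    print(round(yaw,2),tilt,len(best),list(best)[:3])
E
```

```text
0.28 0.03 9 [(np.float64(0.2), np.float64(0.9), np.float64(-0.8), np.float64(2.3), np.float64(1.3), np.float64(0.6), np.float64(-2.9)), (np.float64(-0.5), np.float64(0.8), np.float64(0.4), np.float64(2.3), np.float64(-1.0), np.float64(0.3), np.float64(-0.6)), (np.float64(-0.4), np.float64(0.8), np.float64(0.2), np.float64(2.3), np.float64(-0.7), np.float64(0.2), np.float64(-0.8))]
0.28 0 3 [(np.float64(0.1), np.float64(0.8), np.float64(-0.6), np.float64(2.3), np.float64(1.3), np.float64(0.4), np.float64(-2.9)), (np.float64(-0.5), np.float64(0.8), np.float64(0.3), np.float64(2.3), np.float64(-1.1), np.float64(0.2), np.float64(-0.5)), (np.float64(-0.1), np.float64(0.8), np.float64(-0.3), np.float64(2.3), np.float64(1.1), np.float64(0.2), np.float64(-2.7))]
0.28 -0.05 0 []
0.28 -0.1 3 [(np.float64(-0.1), np.float64(0.8), np.float64(-0.3), np.float64(2.4), np.float64(2.0), np.float64(0.2), np.float64(2.7)), (np.float64(-0.0), np.float64(0.8), np.float64(-0.5), np.float64(2.4), np.float64(1.8), np.float64(0.3), np.float64(2.8)), (np.float64(0.2), np.float64(0.9), np.float64(-0.7), np.floa
[... 945 characters left out ...]
(1.5), np.float64(1.1), np.float64(-0.0)), (np.float64(0.3), np.float64(1.1), np.float64(-1.1), np.float64(2.3), np.float64(1.5), np.float64(0.9), np.float64(-0.0)), (np.float64(-0.1), np.float64(0.8), np.float64(-0.3), np.float64(2.3), np.float64(1.5), np.float64(0.2), np.float64(0.0))]
3.43 -0.1 9 [(np.float64(-0.5), np.float64(0.8), np.float64(0.3), np.float64(2.4), np.float64(4.2), np.float64(0.2), np.float64(-2.7)), (np.float64(0.3), np.float64(1.1), np.float64(-1.1), np.float64(2.4), np.float64(1.6), np.float64(0.9), np.float64(-0.1)), (np.float64(0.1), np.float64(0.9), np.float64(-0.7), np.float64(2.4), np.float64(1.7), np.float64(0.5), np.float64(-0.2))]
3.43 -0.2 0 []
3.43 -0.3 0 []
```

Emit:
move_arm(
  plan=[
    [[0,0,50],[0,0,10],1],
    [[0,0,10],[0,0,10],1],
    [[0,0,0],[0,0,10],1],
    [[0,0,0],[0,0,10],1],
    [[0,0,0],[0,0,10],1],
    [[0,0,0],[0,0,10],1],
    [[0,0,0],[0,0,10],1],
    [[0,0,0],[0,0,10],1],
    [[0,0,0],[0,0,10],1],
    [[0,0,0],[0,0,10],1],
  ],
)

```text
clock: 5.45
eef_pos: [405.2, 105.3, 268.2]
tool_rot: [3.141, -0.003, 2.037]
force: [-0.6, -0.1, 0.3]
width: 85.4
gripper_force: 0.0
```

Emit:
move_arm(
  plan=[
    [[0,0,0],[0,0,10],1],
    [[0,0,0],[0,0,10],1],
    [[0,0,0],[0,0,10],1],
    [[0,0,0],[0,0,10],1],
    [[0,0,0],[0,0,10],1],
    [[0,0,0],[0,0,10],1],
    [[0,0,0],[0,0,10],1],
    [[0,0,0],[0,0,10],1],
    [[0,0,0],[0,0,0],1],
  ],
)

```text
clock: 6.58
eef_pos: [405.4, 105.5, 268.5]
tool_rot: [3.14, -0.005, -2.857]
force: [0.3, 0.0, 0.0]
width: 85.1
gripper_force: 0.0
```

Run:
```python
from h import *
s=status.read_state();print(s["clock"],s["qpos"].round(3),s["eef_pos"],s["tool_rot"])
```

```text
6.575 [ 0.554  0.481 -1.236  2.045  0.54   1.003  0.899] [405.42639258 105.4685791  268.45410317] [ 3.14027049 -0.00531092 -2.85736959]
```

Emit:
move_arm(
  plan=[
    [[-3,1,-40],[0,0,0],1],
    [[0,0,-40],[0,0,0],1],
    [[0,0,-40],[0,0,0],1],
    [[0,0,-30],[0.7,-2.4,0],1],
    [[0,0,-30],[0.7,-2.4,0],1],
    [[0,0,-25],[0,0,0],1],
    [[0,0,-20],[0,0,0],1],
    [[0,0,0],[0,0,0],1],
  ],
)

```text
clock: 7.58
eef_pos: [401.9, 106.8, 43.4]
tool_rot: [3.139, 0.08, -2.857]
force: [-0.1, 0.3, -0.9]
width: 85.5
gripper_force: 0.0
```

Run:
```python
from h import *
s=status.read_state();print(s["clock"],s["qpos"].round(3),s["eef_pos"],s["tool_rot"],s["force"])
```

```text
7.575 [ 0.116  0.758 -0.657  2.356  1.456  0.441  0.054] [401.87154003 106.78875334  43.37141931] [ 3.13892414  0.07999198 -2.85707497] [-0.1184085   0.25654207 -0.86364401]
```

Emit:
move_arm(
  plan=[
    [[0,0,-15],[0,0,0],1],
    [[0,0,-14],[0,0,0],1],
    [[0,0,0],[0,0,0],1],
    [[3,1,0],[0,0,0],1],
    [[3,1,0],[0,0,0],1],
    [[0,0,0],[0,0,0],1],
  ],
)

```text
clock: 8.32
eef_pos: [410.2, 109.1, 15.9]
tool_rot: [3.139, 0.085, -2.857]
force: [-0.2, -0.2, -0.3]
width: 85.3
gripper_force: 0.0
```

Run:
```python
from h import *
a=cams.get_image("top");b=cams.get_image("side")
k=lambda i,y,x:cv2.convertScaleAbs(cv2.resize(i[y:y+200,x:x+130],None,fx=3,fy=3,interpolation=cv2.INTER_CUBIC),alpha=1.4)
cv2.imwrite("pics/c3.png",np.hstack([k(a,200,160),k(b,100,120)]))
s=status.read_state();print(s["clock"],s["qpos"].round(3),s["eef_pos"],s["tool_rot"],s["force"])
```

```text
8.425 [ 0.097  0.827 -0.63   2.347  1.611  0.452 -0.081] [409.59867583 108.98348698  15.65928576] [ 3.13922821  0.08395905 -2.85611126] [ 0.33885106 -0.80732089 -0.49249287]
```

View pics/c3.png

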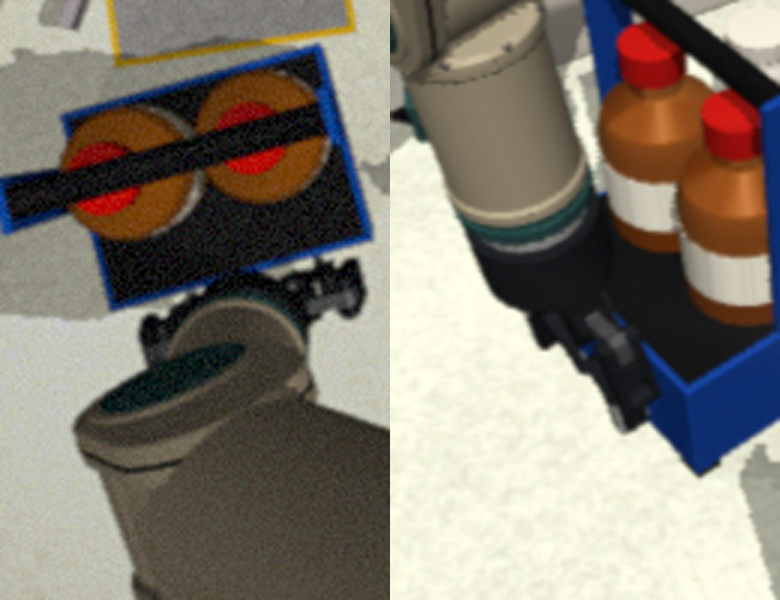

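The gripper stands low behind the tub's rear face, clear of the bottles. I'll raise it slightly so the body clears the ledge, then creep into contact.

Emit:
move_arm(
  plan=[
    [[0,0,4],[0,0,0],1],
    [[2,0.6,0],[0,0,0],1],
    [[2,0.6,0],[0,0,0],1],
    [[0,0,0],[0,0,0],1],
  ],
)

```text
clock: 8.93
eef_pos: [413.7, 110.3, 19.4]
tool_rot: [3.139, 0.084, -2.856]
force: [-0.1, -0.1, -1.1]
width: 85.6
gripper_force: 0.0
```

Emit:
move_arm(
  plan=[
    [[2,0.6,0],[0,0,0],1],
    [[2,0.6,0],[0,0,0],1],
    [[0,0,0],[0,0,0],1],
  ],
)

```text
clock: 9.3
eef_pos: [415.7, 110.7, 19.1]
tool_rot: [3.139, 0.08, -2.857]
force: [-4.6, -2.3, 2.2]
width: 85.1
gripper_force: 2.6
```

Contact was made at TCP (415.5, 111). The carrier sits 16 mm left and turned 0.12 rad left of the bay, so I'll push it in an S: turn right, go straight, then straighten.

Emit:
move_arm(
  plan=[
    [[2,0.6,0],[0,0,0],1],
    [[2.4,2.4,0],[0,0,-1],1],
    [[2.5,2.4,0],[0,0,-1],1],
    [[2.5,2.3,0],[0,0,-1],1],
    [[2.6,2.3,0],[0,0,-1],1],
    [[2.6,2.3,0],[0,0,-1],1],
  ],
)

```text
clock: 10.05
eef_pos: [429.6, 122.5, 18.9]
tool_rot: [3.14, 0.079, -2.942]
force: [-5.8, -2.5, 1.9]
width: 85.8
gripper_force: 3.4
```

```bash
cat >> h.py <<'E'
from scipy.ndimage import map_coordinates
def track(c0,n=("top","side")):
    """fit tub pose: edge score on outer blue rim: blue pixels inside rim, non-blue outside, both views"""
    ims={k:cams.get_image(k) for k in n}
    B={k:(lambda h:cv2.GaussianBlur(((h[...,0]>100)&(h[...,0]<130)&(h[...,1]>130)).astype(np.float32),(0,0),.8))(cv2.cvtColor(v,cv2.COLOR_BGR2HSV)) for k,v in ims.items()}
    t=np.linspace(.05,.95,40)
    def pts(v,z,edge,off):
        G=C+np.sign(C)*off;a,b=G[edge[0]],G[edge[1]];L=a+(b-a)*t[:,None]
        c,s=np.cos(v[2]),np.sin(v[2]);return np.c_[L@np.array([[c,s],[-s,c]])+v[:2],np.full(len(t),z)]
    def score(v):
        q=0
        for k in n:
            for e in [(0,1),(1,2),(2,3),(3,0)] if k=="top" else [(1,2),(2,3)]:
                zin=85;i=proj(pts(v,85,e,-2),k)
                q+=map_coordinates(B[k],[i[:,1],i[:,0]],order=1).sum()
                o=proj(pts(v,85,e,3),k) if k=="top" else None
                if o is not None:q-=map_coordinates(B[k],[o[:,1],o[:,0]],order=1).sum()
                elif k=="side":
                    o=proj(pts(v,85,e,-6),k);q-=map_coordinates(B[k],[o[:,1],o[:,0]],order=1).sum()
        return -q
    from scipy.optimize import differential_evolution as de
    r=de(score,[(c0[0]-20,c0[0]+20),(c0[1]-20,c0[1]+20),(c0[2]-.12,c0[2]+.12)],seed=1,maxiter=60,popsize=12,tol=1e-6)
    return r.x,-r.fun,ims
BAY=np.array([643.5,142.3,.163])
E
python3 - <<'E'
from h import *
s=status.read_state();print(s["clock"],s["eef_pos"].round(1),s["tool_rot"].round(3),s["force"].round(1))
c,q,ims=track([498,136,.22]);print(c.round(3),q,rel(c,BAY).round(3))
for k,v in ims.items():cv2.imwrite(f"pics/{k}2.png",v)
E
```

```text
10.05 [429.6 122.5  18.9] [ 3.14   0.079 -2.942] [-5.8 -2.5  1.9]Traceback (most recent call last):
  File "<stdin>", line 3, in <module>
  File "h.py", line 40, in track
    r=de(score,[(c0[0]-20,c0[0]+20),(c0[1]-20,c0[1]+20),(c0[2]-.12,c0[2]+.12)],seed=1,maxiter=60,popsize=12,tol=1e-6)
    return fun(*args, **kwargs)
    ret = solver.solve()
    next(self)
    ~~~~^^^^^^
    energy = self.func(parameters)
    return self.f(x, *self.args)
           ~~~~~~^^^^^^^^^^^^^^^
  File "h.py", line 34, in score
    o=proj(pts(v,85,e,3),k) if k=="top" else None
      ~~~~^^^^^^^^^^^^^^^^^
  File "h.py", line 5, in proj
    p=cams.camera_params(n);T=np.linalg.inv(p["pose"]);q=T[:3,:3]@np.array(P,float).T+T[:3,3:]
ValueError: time passes only in moves, steps and waits
```

```bash
sed -i 's/^import numpy as np,cv2/import numpy as np,cv2\nCP={k:cams.camera_params(k) for k in ("top","side")}/; s/cams.camera_params(n)/CP[n]/g; s/def track(c0,n=("top","side")):/def track(c0,n=("top","side"),ims=None):/; s/    ims={k:cams.get_image(k) for k in n}/    ims=ims or {k:cams.get_image(k) for k in n}/' h.py
python3 - <<'E'
from h import *
c,q,_=track([485,130,.25],ims={k:cv2.imread(f"pics/{k}0.png") for k in("top","side")});print("start",c.round(3),q,rel(c,BAY).round(3))
c,q,ims=track([498,136,.22]);print(c.round(3),q,rel(c,BAY).round(3))
for k,v in ims.items():cv2.imwrite(f"pics/{k}2.png",v)
print(status.read_state()["clock"])
E
```

```text
start [4.87850e+02 1.34818e+02 2.91000e-01] 105.05935668945312 [-1.54801e+02  1.78760e+01  1.28000e-01]
[5.02753e+02 1.40760e+02 2.10000e-01] 101.29777 [-1.39131e+02  2.13200e+01  4.70000e-02]
10.25
```

Emit:
move_arm(
  plan=[
    [[2.5,2.7,0],[0,0,-1.3],1],
    [[2.6,2.6,0],[0,0,-1.3],1],
    [[2.7,2.6,0],[0,0,-1.3],1],
    [[2.7,2.5,0],[0,0,-1.3],1],
    [[2.8,2.5,0],[0,0,-1.3],1],
    [[2.8,2.4,0],[0,0,-1.3],1],
  ],
)

```text
clock: 11.0
eef_pos: [445.8, 138.0, 18.8]
tool_rot: [3.141, 0.08, -3.078]
force: [-6.4, -1.7, 1.0]
width: 85.2
gripper_force: 3.2
```

Run:
```python
from h import *
s=status.read_state();print(s["clock"],s["eef_pos"].round(1),s["tool_rot"].round(3),s["force"].round(1),s["qpos"].round(2))
c,q,ims=track([520,143,.09]);print(c.round(3),q,rel(c,BAY).round(3),(c[:2]-77.5*np.array([np.cos(c[2]),np.sin(c[2])])).round(1))
```

```text
11.0 [445.8 138.   18.8] [ 3.141  0.08  -3.078] [-6.4 -1.7  1. ] [ 0.04  0.83 -0.63  2.23  1.37  0.48 -0.09]
[5.21148e+02 1.46816e+02 9.30000e-02] 104.0619125366211 [-1.19998e+02  2.43110e+01 -7.00000e-02] [444.  139.6]
```

The tool leads the carrier in yaw, so only the left finger is pushing. I'll shift the tool left for more turning leverage.

Emit:
move_arm(
  plan=[
    [[-4,-0.3,0],[0,0,0],1],
    [[-1,14,0],[0,0,0],1],
    [[-1,14,0],[0,0,0],1],
    [[4,0.3,0],[0,0,0],1],
    [[3.7,3.1,0],[0,0,-1.7],1],
    [[3.8,3,0],[0,0,-1.7],1],
    [[3.9,2.9,0],[0,0,-1.7],1],
    [[4,2.7,0],[0,0,-1.7],1],
  ],
)

```text
clock: 12.1
eef_pos: [459.2, 178.3, 18.9]
tool_rot: [3.141, 0.08, 3.086]
force: [-5.0, -0.2, 2.1]
width: 85.5
gripper_force: 2.9
```

Run:
```python
from h import *
s=status.read_state();print(s["clock"],s["eef_pos"].round(1),s["tool_rot"].round(3),s["force"].round(1),s["qpos"].round(2))
c,q,ims=track([532,147,.0]);print(c.round(3),q,rel(c,BAY).round(3),(c[:2]-77.5*np.array([np.cos(c[2]),np.sin(c[2])])).round(1))
```

```text
12.1 [459.2 178.3  18.9] [3.141 0.08  3.086] [-5.  -0.2  2.1] [-0.03  0.85 -0.64  2.16  1.27  0.53 -0.17]
[ 5.34278e+02  1.47313e+02 -1.50000e-02] 100.34751892089844 [-106.961   22.671   -0.178] [456.8 148.5]
```

Emit:
move_arm(
  plan=[
    [[4,2.6,0],[0,0,-1.7],1],
    [[4.1,2.5,0],[0,0,-1.7],1],
    [[-5,0.4,0],[0,0,0],1],
    [[-1,-15,0],[0,0,1.4],1],
    [[-1,-15,0],[0,0,1.4],1],
    [[5,-0.4,0],[0,0,0],1],
    [[3,-0.2,0],[0,0,0],1],
    [[3,-0.2,0],[0,0,0],1],
  ],
)

```text
clock: 13.2
eef_pos: [470.4, 151.6, 18.7]
tool_rot: [-3.141, 0.078, 3.072]
force: [-8.3, -1.4, 2.3]
width: 85.3
gripper_force: 4.1
```

Run:
```python
from h import *
s=status.read_state();print(s["clock"],s["eef_pos"].round(1),s["tool_rot"].round(3),s["force"].round(1),s["qpos"].round(2))
c,q,ims=track([545,147,-.06]);print(c.round(3),q,rel(c,BAY).round(3),(c[:2]-77.5*np.array([np.cos(c[2]),np.sin(c[2])])).round(1))
cv2.imwrite("pics/top3.png",ims["top"]);cv2.imwrite("pics/c4.png",np.hstack([cv2.convertScaleAbs(cv2.resize(ims[k][y:y+200,x:x+130],None,fx=3,fy=3,interpolation=cv2.INTER_CUBIC),alpha=1.4) for k,y,x in(("top",125,165),("side",90,200))]))
```

```text
13.2 [470.4 151.6  18.7] [-3.141  0.078  3.072] [-8.3 -1.4  2.3] [ 0.03  0.85 -0.64  2.15  1.26  0.52 -0.11]
[ 5.45833e+02  1.48619e+02 -8.10000e-02] 94.95254516601562 [-95.347  22.085  -0.244] [468.6 154.9]
```

View pics/c4.png

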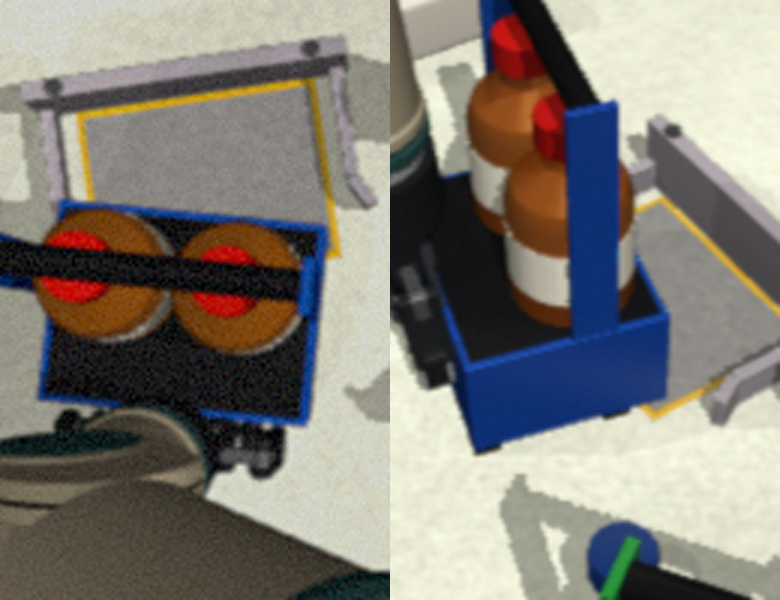

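Carrier is at bay-frame (-95, 22, -0.24 rad), with its left front corner clear of the left strip. I'll push straight on now.

Emit:
move_arm(
  plan=[
    [[3.5,-0.3,0],[0,0,0],1],
    [[3.5,-0.3,0],[0,0,0],1],
    [[3.5,-0.3,0],[0,0,0],1],
    [[3.5,-0.3,0],[0,0,0],1],
    [[3.5,-0.3,0],[0,0,0],1],
    [[3.5,-0.3,0],[0,0,0],1],
    [[3.5,-0.3,0],[0,0,0],1],
    [[3.5,-0.3,0],[0,0,0],1],
    [[3.5,-0.3,0],[0,0,0],1],
  ],
)

```text
clock: 14.42
eef_pos: [501.8, 150.3, 18.6]
tool_rot: [3.14, 0.078, 3.075]
force: [-8.3, 0.3, 1.2]
width: 85.4
gripper_force: 4.0
```

Run:
```python
from h import *
s=status.read_state();print(s["clock"],s["eef_pos"].round(1),s["tool_rot"].round(3),s["force"].round(1),s["qpos"].round(2))
c,q,ims=track([578,146,-.08]);print(c.round(3),q,rel(c,BAY).round(3),(c[:2]-77.5*np.array([np.cos(c[2]),np.sin(c[2])])).round(1))
```

```text
14.425 [501.8 150.3  18.6] [3.14  0.078 3.075] [-8.3  0.3  1.2] [ 0.06  0.87 -0.66  2.07  1.19  0.57  0.02]
[ 5.76620e+02  1.48513e+02 -5.80000e-02] 84.0221939086914 [-64.985  16.984  -0.221] [499.3 153. ]
```

Emit:
move_arm(
  plan=[
    [[3.5,-0.2,0],[0,0,0],1],
    [[3.5,-0.2,0],[0,0,0],1],
    [[3.5,-0.2,0],[0,0,0],1],
    [[3.5,-0.2,0],[0,0,0],1],
    [[-5,0.3,0],[0,0,0],1],
    [[-1,-14,0],[0,0,1],1],
    [[-1,-14,0],[0,0,1],1],
    [[5,-0.3,0],[0,0,0],1],
    [[3.7,-3.1,0],[0,0,1.7],1],
    [[3.8,-3,0],[0,0,1.7],1],
  ],
)

```text
clock: 15.78
eef_pos: [522.7, 114.7, 18.9]
tool_rot: [3.14, 0.08, -3.115]
force: [-5.0, 0.9, 1.4]
width: 85.0
gripper_force: 2.5
```

Run:
```python
from h import *
s=status.read_state();print(s["clock"],s["eef_pos"].round(1),s["tool_rot"].round(3),s["force"].round(1),s["qpos"].round(2))
c,q,ims=track([595,147,-.03]);print(c.round(3),q,rel(c,BAY).round(3),(c[:2]-77.5*np.array([np.cos(c[2]),np.sin(c[2])])).round(1))
```

```text
15.775 [522.7 114.7  18.9] [ 3.14   0.08  -3.115] [-5.   0.9  1.4] [ 0.16  0.89 -0.69  2.05  1.18  0.58  0.21]
[5.97910e+02 1.48521e+02 6.00000e-03] 76.1755599975586 [-43.977  13.536  -0.157] [520.4 148.1]
```

Emit:
move_arm(
  plan=[
    [[3.9,-2.8,0],[0,0,1.7],1],
    [[4,-2.7,0],[0,0,1.7],1],
    [[4,-2.6,0],[0,0,1.7],1],
  ],
)

```text
clock: 16.25
eef_pos: [535.3, 106.9, 18.9]
tool_rot: [3.14, 0.081, -3.026]
force: [-4.6, 0.5, -1.6]
width: 85.5
gripper_force: 2.0
```

Run:
```python
from h import *
s=status.read_state();print(s["clock"],s["eef_pos"].round(1),s["tool_rot"].round(3),s["force"].round(1),s["qpos"].round(2))
c,q,ims=track([608,147,.09]);print(c.round(3),q,rel(c,BAY).round(3),(c[:2]-77.5*np.array([np.cos(c[2]),np.sin(c[2])])).round(1))
```

```text
16.25 [535.3 106.9  18.9] [ 3.14   0.081 -3.026] [-4.6  0.5 -1.6] [ 0.2   0.9  -0.72  2.02  1.17  0.61  0.35]
[6.07504e+02 1.47714e+02 9.40000e-02] 75.39115905761719 [-34.64   11.183  -0.069] [530.3 140.4]
```

Emit:
move_arm(
  plan=[
    [[-5,-0.5,0],[0,0,0],1],
    [[-1.5,16.5,0],[0,0,-0.6],1],
    [[-1.5,16.5,0],[0,0,-0.6],1],
    [[5,0.5,0],[0,0,0],1],
    [[3,0.3,0],[0,0,0],1],
    [[3,0.3,0],[0,0,0],1],
    [[3,0.3,0],[0,0,0],1],
    [[3,0.3,0],[0,0,0],1],
    [[3,0.3,0],[0,0,0],1],
  ],
)

```text
clock: 17.48
eef_pos: [544.5, 141.3, 18.4]
tool_rot: [3.141, 0.076, -3.046]
force: [-9.8, -0.1, 3.9]
width: 85.5
gripper_force: 5.0
```

Run:
```python
from h import *
s=status.read_state();print(s["clock"],s["eef_pos"].round(1),s["tool_rot"].round(3),s["force"].round(1),s["qpos"].round(2))
c,q,ims=track([622,149,.1]);print(c.round(3),q,rel(c,BAY).round(3),(c[:2]-77.5*np.array([np.cos(c[2]),np.sin(c[2])])).round(1))
cv2.imwrite("pics/c5.png",np.hstack([cv2.convertScaleAbs(cv2.resize(ims[k][y:y+200,x:x+130],None,fx=3,fy=3,interpolation=cv2.INTER_CUBIC),alpha=1.4) for k,y,x in(("top",115,165),("side",90,240))]))
```

```text
17.475 [544.5 141.3  18.4] [ 3.141  0.076 -3.046] [-9.8 -0.1  3.9] [ 0.14  0.92 -0.73  1.97  1.13  0.64  0.32]
[6.17721e+02 1.47900e+02 1.02000e-01] 68.02314758300781 [-24.529   9.709  -0.061] [540.6 140. ]
```

View pics/c5.png

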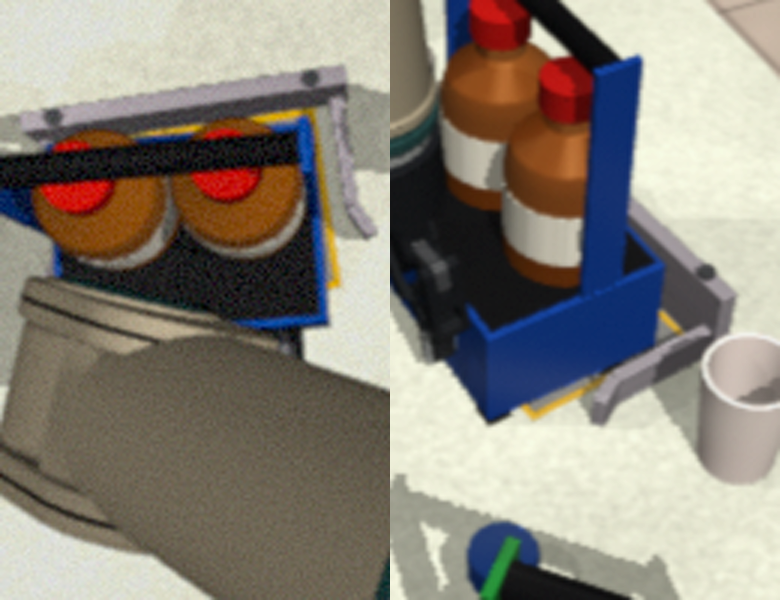

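Carrier is inside the guides at about x = -22 mm, with a remaining turn of 0.06 rad. I'll square it while advancing slowly.

Emit:
move_arm(
  plan=[
    [[2,-0.3,0],[0,0,0.4],1],
    [[2,-0.3,0],[0,0,0.4],1],
    [[2,-0.3,0],[0,0,0.4],1],
    [[2,-0.3,0],[0,0,0.4],1],
    [[2,-0.3,0],[0,0,0.4],1],
    [[2,-0.3,0],[0,0,0.4],1],
    [[2,-0.3,0],[0,0,0.4],1],
  ],
)

```text
clock: 18.45
eef_pos: [558.8, 138.6, 18.4]
tool_rot: [3.141, 0.076, -2.998]
force: [-9.7, -0.4, 3.1]
width: 85.1
gripper_force: 4.6
```

Run:
```python
from h import *
s=status.read_state();print(s["clock"],s["eef_pos"].round(1),s["tool_rot"].round(3),s["force"].round(1))
c,q,ims=track([631,149,.15]);print(c.round(3),q,rel(c,BAY).round(3),(c[:2]-77.5*np.array([np.cos(c[2]),np.sin(c[2])])).round(1))
```

```text
18.45 [558.8 138.6  18.4] [ 3.141  0.076 -2.998] [-9.7 -0.4  3.1]
[6.30916e+02 1.48958e+02 1.48000e-01] 55.44767 [-11.337   8.612  -0.015] [554.3 137.5]
```

Emit:
move_arm(
  plan=[
    [[1,0.2,0],[0,0,0.2],1],
    [[1,0.2,0],[0,0,0.2],1],
    [[1,0.2,0],[0,0,0],1],
    [[1,0.1,0],[0,0,0],1],
    [[1,0.2,0],[0,0,0],1],
  ],
)

```text
clock: 19.18
eef_pos: [563.4, 138.8, 18.2]
tool_rot: [-3.141, 0.075, -2.991]
force: [-9.4, -2.0, 4.1]
width: 85.5
gripper_force: 5.0
```

Emit:
move_arm(
  plan=[
    [[1,0.2,0],[0,0,0],1],
    [[1,0.1,0],[0,0,0],1],
  ],
)

```text
clock: 19.42
eef_pos: [565.4, 139.2, 18.2]
tool_rot: [-3.141, 0.075, -2.991]
force: [-9.2, -2.5, 4.2]
width: 84.9
gripper_force: 4.8
```

Emit:
move_arm(
  plan=[
    [[1,0.2,0],[0,0,0],1],
  ],
)

```text
clock: 19.55
eef_pos: [565.9, 139.2, 18.0]
tool_rot: [-3.141, 0.074, -2.991]
force: [-11.2, -3.1, 4.7]
width: 85.4
gripper_force: 6.0
```

Emit:
move_arm(
  plan=[
    [[1,0.2,0],[0,0,0],1],
  ],
)

```text
clock: 19.68
eef_pos: [565.9, 139.3, 17.8]
tool_rot: [-3.14, 0.073, -2.991]
force: [-13.5, -2.6, 5.8]
width: 85.5
gripper_force: 7.0
```

Emit:
move_arm(
  plan=[
    [[1,0.2,0],[0,0,0],1],
    [[0,0,0],[0,0,0],1],
  ],
)

```text
clock: 19.92
eef_pos: [565.9, 139.3, 17.6]
tool_rot: [-3.14, 0.071, -2.991]
force: [-14.6, -3.3, 5.9]
width: 85.0
gripper_force: 7.2
```

Run:
```python
from h import *
s=status.read_state();print(s["clock"],s["eef_pos"].round(1),s["tool_rot"].round(3),s["force"].round(1))
c,q,ims=track([640,149,.163]);print(c.round(3),q,rel(c,BAY).round(3))
cv2.imwrite("pics/c6.png",np.hstack([cv2.convertScaleAbs(cv2.resize(ims[k][y:y+200,x:x+130],None,fx=3,fy=3,interpolation=cv2.INTER_CUBIC),alpha=1.6) for k,y,x in(("top",105,165),("side",90,260))]))
```

```text
19.925 [565.9 139.3  17.6] [-3.14   0.071 -2.991] [-14.6  -3.3   5.9]
[6.39481e+02 1.50438e+02 1.53000e-01] 52.65990447998047 [-2.645  8.683 -0.01 ]
```

View pics/c6.png

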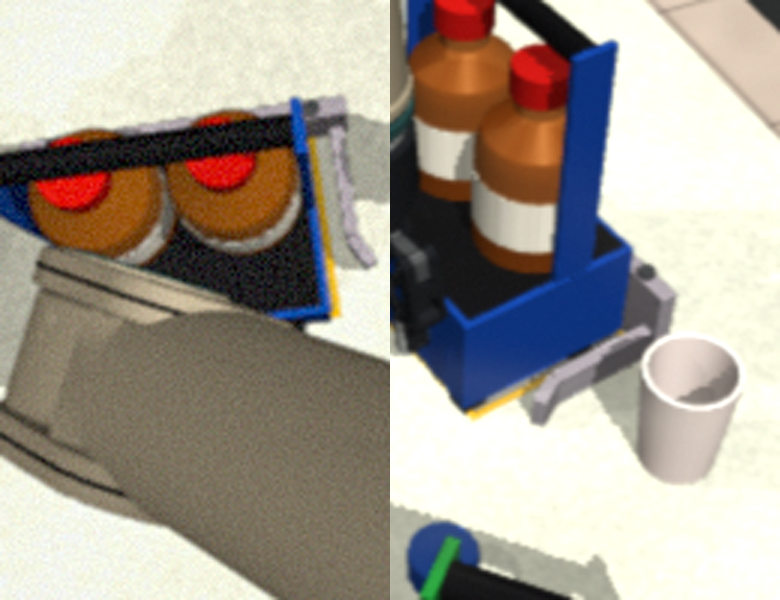

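The carrier is home: motion stopped at about 14 N, x is about -2.6 mm and it is square. I'll back off and verify with a clear view.

Emit:
move_arm(
  plan=[
    [[-2,-0.3,0],[0,0,0],1],
    [[-4,-0.6,0],[0,0,0],1],
    [[-10,-1.6,0],[0,0,0],1],
    [[-30,-5,0],[0,0,0],1],
    [[-30,-5,0],[0,0,0],1],
    [[-30,-20,20],[0,0,0],1],
    [[0,-40,20],[0,0,0],1],
    [[0,0,0],[0,0,0],1],
  ],
)

```text
clock: 21.02
eef_pos: [467.1, 65.7, 60.4]
tool_rot: [-3.141, 0.085, -2.995]
force: [0.3, -0.3, -0.6]
width: 84.9
gripper_force: 0.0
```

Run:
```python
from h import *
s=status.read_state();print(s["clock"],s["eef_pos"].round(1),s["force"].round(1))
c,q,ims=track([640,149,.163]);print(c.round(3),q,rel(c,BAY).round(3))
cv2.imwrite("pics/c7.png",np.hstack([cv2.convertScaleAbs(cv2.resize(ims[k][y:y+200,x:x+130],None,fx=3,fy=3,interpolation=cv2.INTER_CUBIC),alpha=1.6) for k,y,x in(("top",105,165),("side",90,230))]))
```

```text
21.025 [467.1  65.7  60.4] [ 0.3 -0.3 -0.6]
[6.37924e+02 1.49583e+02 1.58000e-01] 90.78195190429688 [-4.320e+00  8.092e+00 -5.000e-03]
```

View pics/c7.png

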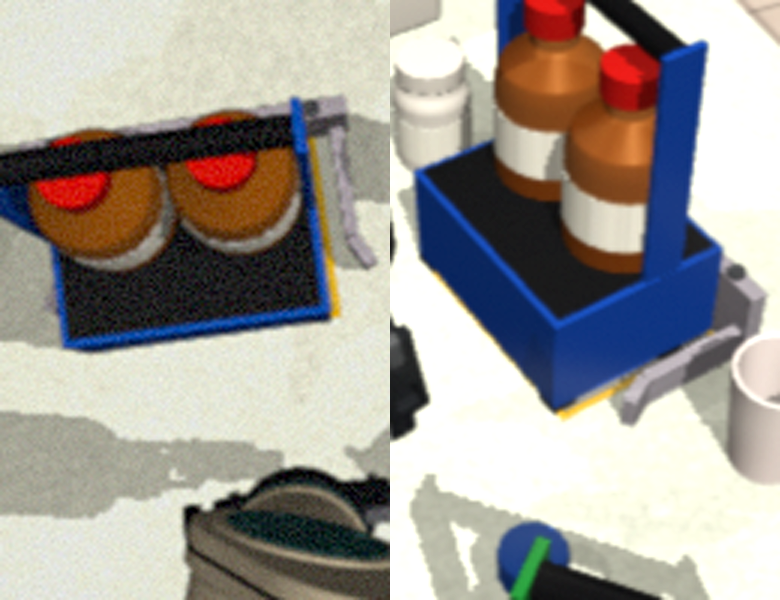

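The view is clear. The carrier is upright and square against the stop, with the thin yellow rear edge just showing under the tub's rear bottom edge, as expected when home. The jar, cap and beaker haven't moved. Handing in.

```bash
python3 -c "
from cell import ctrl
print(ctrl.finish_job())"
```

```text
the job is handed in; nothing more can be done
None
```

The carrier is in its bay and handed in: upright, square to within about 0.01 rad, and stopped gently against the back stop at about 15 N. The job took about 21 s. The last camera fix put it 4 mm short of home, but that fix reads slightly low and the push force shows it reached the stop. No verdict came back.

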